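# Prime the roller pump with its jog lever

### The arm

A 6-joint arm with a two-finger parallel gripper is mounted at the origin on a cart in front of the work surface, level with it; the furniture and walls round the work are solid. World frame = base frame: x ahead of the robot, y to its left, z up, the work surface at z = 0. Lengths are in m, angles in rad, forces in N, time in s.
With the tool pointing down it reaches from about 0.35 to 0.975 m from the base axis. Payload 4.9 kg.
Tool frame: the origin (TCP) lies at the very end of the fingers, on their centre line; the grasp point (between the pads) lies 19 mm behind it (manip.grip_depth is the distance from the TCP to the grasp point, in m); z points along the fingers, x is the direction in which the jaws open and shut, and the axes are right-handed (so a half turn about z gives the same grasp; the last joint's range is limited). The gripper opens to 85 mm and grips with 20 to 120 N. Pads are 22 mm wide; open, the fingers measure 114 mm over their backs; the gripper's body (76 mm by 85 mm) begins 54 mm behind the grasp point. The pads swing forward as they close: fully open they stand 13 mm farther back than shut.
Start: joints at [-1.394, 0.053, 1.613, -0, 1.476, -0.119], TCP at [0.182, -0.598, 0.231] pointing down, gripper open.
Joint ranges: [-3.01, 3.01], [-1.01, 2.22], [0.06, 2.58], [-1.02, 4.17], [0.09, 2.62], [-3.14, 3.14]. Speed limits (rad/s): [2.57, 2.57, 3.14, 3.14, 3.14, 3.14].

### API

Orientations are given as a unit quaternion [w, x, y, z].
In Python, from plant import manip gives the robot as it stands. The module is installed in compiled form; this text tells all that it offers.
- The arm moves only by the shell command python3 -m crank 'ROWS' [OPENING]. ROWS is JSON, a list of rows, each a list of 4 numbers: the shift along the tool's x, y, z in cm, then the turn about the tool's z in units of 6 degrees (1.0 is 6 degrees). A call has 1 to 10 rows; each row shifts and turns the commanded pose from where the row before left it, along the tool's axes as they then stand; what a row does not reach is not made up. A row lasts 1/12 s, in which the tool goes at most 41.7 mm and 7.16 degrees, less where a joint would pass 70% of its speed; a pose out of reach is approached as far as the arm can. A call with a gripper value outside its range is refused whole. OPENING is the opening, from 0 (shut) to 1 (fully open), set as the call begins (- or left out, the last holds). The fingers move at their own pace and stop on an object; the grip force is fixed at half the most. Time passes only in rows, so rows that do not move let the fingers close. It gives the time, the measured TCP pose, the force and the opening at its end, in the units of the state.
- manip.state(): the state, without advancing time (a new reading comes with each control period).
- manip.grab_frame(name): name is "scene" or "top" or "wrist"; returns a dict with "img" (400x640x3 uint8, red, green, blue), "intrinsics" (3x3 intrinsics, pixels), "D" ([k1, k2, p1, p2, k3] as OpenCV has them; the pictures are not rectified), "position" and "orientation" of the camera in the world. Camera axes: x right, y up, looking along -z (the intrinsics and any distortion apply to the point x, -y, -z); pixel columns grow to the right and rows downward; lengths in m; the calibration is good to about 2 mm. A picture is of the moment at which its call begins. There is no depth.
- manip.job_done(): hands the job in, once; it reports no verdict.
The state is a dict: "time": time; "joint_pos": joint angles; "joint_vel": joint speeds; "joint_efforts": joint torques, N m; "tool_pos": TCP position; "tool_rot": TCP orientation; "contact_force": force on the tool from outside, world axes, zero at the start; "ft_torque": the same for the moment, N m; "gripper_width": opening from 0.0 (shut) to 1.0 (fully open).
Only numpy, scipy, OpenCV 4.12 (cv2) and the standard library are available. Lean on these libraries where they do the work, as an engineer would, in place of code of your own. Each camera call takes 0.05 s, during which the arm holds its last target.

### The job

Prime the roller pump, which is the white unit with the round black roller head on one end: tilt its ball-topped jog lever over towards the roller head, most of the way to its stop, hold it there for a good second, then let it go so that it springs back upright. Never tilt it the other way, and leave the lever of the look-alike mixer (the unit with a cup on top) alone.

Things in the scene. Friction and masses are not known exactly. Their poses are not given: they have to be found in the camera images.
- pump: The roller pump, a white bench unit 96 mm wide (its x), 75 mm high, its housing running from y = -85 to +55 mm, fixed to the table. Origin: centre of the underside, on the table. A round black roller head (68 mm across) sticks out of the +y end face up to y = +90 mm, so the pump's own +y points to the roller head. z is up. The lever pivots at (0, -20, 75) mm in this frame, at the level of the housing's top.
- pump_ball (a point): Centre of the black ball (22 mm across) on top of the pump's jog lever, 65 mm from the pivot along a steel stem 8 mm thick; 140 mm above the table when upright. When tilted it moves on an arc about the pivot in the pump's y-z plane.
- pump_jog (a joint): Tilt of the pump's jog lever, rad: 0 upright, positive towards the roller head (pump's +y), stops at +0.45 and -0.45. It switches the pump at 0.30. A spring centres it: about 4 N at the ball at the stop; it returns by itself in under half a second when let go.
- mixer_jog (a joint): Tilt of the same kind of lever on the mixer, a white unit with the same housing, which has no roller head but a black cup 46 mm across on its top. 0 upright. To be left alone.

How it is judged:
By the outcome, as a careful person would: the job done as asked, in the order asked, and still so for the second after the job is handed in, with the robot touching nothing.
It also fails if it takes over 32 s, if anything falls off the work surface, if the arm or the gripper's body presses on something with over 40 N, if the wrist force passes 120 N, or if a joint passes its speed limit or range.

## Working session

There is one attempt and no reset: what is moved stays moved. The work goes in short steps, Python scripts to look and compute and a shell command to move; the robot and the scene stay as the last step left them, time stands still between calls to the robot, and variables do not carry over. Pictures are saved under pics/ and viewed, and the job is handed in when it is done.

```bash
mkdir -p pics; cat > h.py <<'E'
import numpy as np, cv2
from plant import manip
from scipy.spatial.transform import Rotation as R
def grab(n,fn):
    f=manip.grab_frame(n); cv2.imwrite('pics/'+fn,f['img'][:,:,::-1]); np.save('pics/'+fn[:-4]+'.npy',f,allow_pickle=True); return f
def load(fn): return np.load('pics/'+fn+'.npy',allow_pickle=True).item()
def rot(q): return R.from_quat([q[1],q[2],q[3],q[0]]).as_matrix()
def ray(f,u,v):
    p=cv2.undistortPoints(np.array([[[u,v]]],float),np.array(f['intrinsics']),np.array(f['D']))[0,0]
    d=rot(f['orientation'])@np.array([p[0],-p[1],-1.]); return np.array(f['position']),d/np.linalg.norm(d)
def plane(f,u,v,z):
    o,d=ray(f,u,v); return o+d*(z-o[2])/d[2]
def tri(rs):
    A=sum(np.eye(3)-np.outer(d,d) for o,d in rs); b=sum((np.eye(3)-np.outer(d,d))@o for o,d in rs)
    x=np.linalg.solve(A,b); return x,[np.linalg.norm(np.cross(x-o,d)) for o,d in rs]
def proj(f,P):
    M=rot(f['orientation']); c=M.T@(np.array(P)-np.array(f['position'])); c=c*[1,-1,-1]
    return cv2.projectPoints(c.reshape(1,1,3),np.zeros(3),np.zeros(3),np.array(f['intrinsics']),np.array(f['D']))[0][0,0]
E
python3 - <<'E'
from h import *
for n in('scene','top','wrist'):
    f=grab(n,n+'0.png'); print(n,np.round(f['position'],3),np.round(f['orientation'],3))
s=manip.state();print(s['time'],s['tool_pos'],s['tool_rot'],s['gripper_width'])
E
```

```text
scene [0.245 0.587 0.691] [-0.206 -0.101  0.408  0.884]
top [ 0.406 -0.018  0.955] [ 0.712  0.051 -0.057 -0.698]
wrist [ 0.255 -0.575  0.372] [ 0.795 -0.12   0.09  -0.588]
0.15 [ 0.18210126 -0.5973904   0.23035309] [-5.37155109e-04  8.03575184e-01 -5.95202737e-01 -5.80307353e-04] 0.9972093677128949
```

View pics/scene0.png

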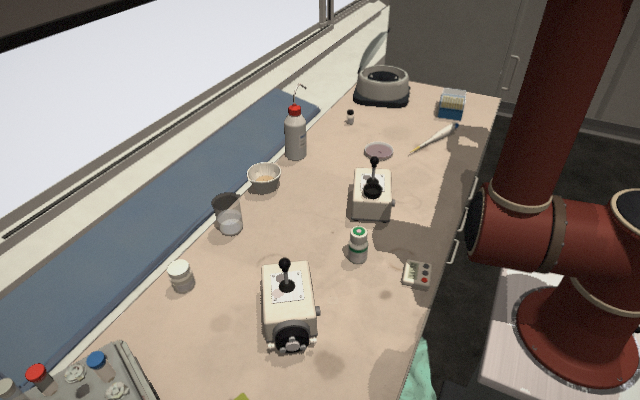

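View pics/top0.png

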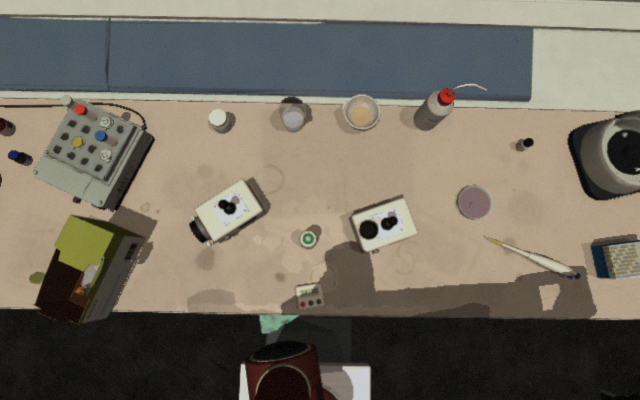

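View pics/wrist0.png

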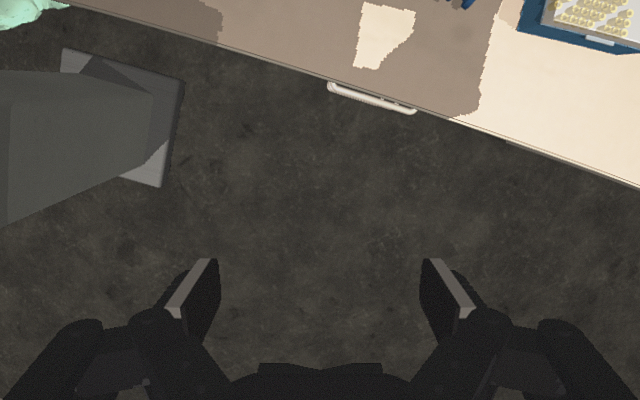

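The pump is at about (228,210) in the top view with its head at (200,232), and at (288,300) in the scene view with its ball at about (285,264). The mixer is at about (384,223) in the top view. Next I'll zoom in on the pump.

```bash
python3 - <<'E'
from h import *
a=load('top0')['img'][170:255,180:280,::-1]; b=load('scene0')['img'][250:360,240:340,::-1]
a=cv2.resize(a,None,fx=4,fy=4,interpolation=cv2.INTER_CUBIC);b=cv2.resize(b,None,fx=4,fy=4,interpolation=cv2.INTER_CUBIC)
o=np.zeros((440,800,3),np.uint8);o[:340,:400]=a;o[:,400:]=b;cv2.imwrite('pics/z0.png',o)
E
```

```text
(no output)
```

View pics/z0.png

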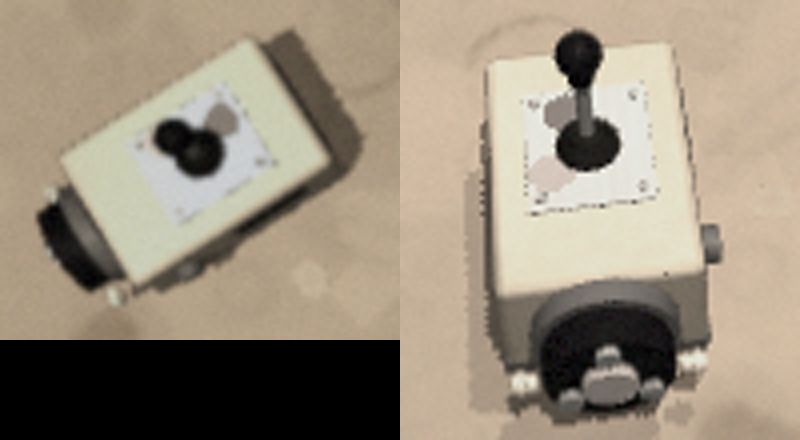

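```bash
python3 - <<'E'
from h import *
t=load('top0');s=load('scene0')
T=lambda x,y:(180+x/4-.4,170+y/4-.4); S=lambda x,y:(240+x/4-.4,250+y/4-.4)
B,e=tri([ray(t,*T(174,137)),ray(s,*S(178,53))]);print('ball',B,e)
c=np.array([plane(t,*T(*p),.075) for p in[(250,38),(330,160),(135,287),(62,158)]]);print('top corners',c)
c2=np.array([plane(s,*S(*p),.075) for p in[(88,60),(270,45),(303,275),(98,297)]]);print('scene corners',c2)
for x in(c,c2):
  for i in range(4): print(np.linalg.norm(x[i]-x[(i+1)%4]))
# corner heights by triangulation: T1-corner(330,160)? match
for p,q in zip([(250,38),(330,160),(135,287),(62,158)],[1,1,1,1]): pass
ct=[(250,38),(330,160),(135,287),(62,158)]
for i,p in enumerate(ct):
  j=np.argmin(np.linalg.norm(c2-c[i],axis=1)); print(tri([ray(t,*T(*p)),ray(s,*S(*[(88,60),(270,45),(303,275),(98,297)][j]))]))
for x in(c,c2):
  # axis dir
  m=x.mean(0);print('mean',m)
ax=[(c[2]+c[3]-c[0]-c[1]),(c2[2]+c2[3]-c2[0]-c2[1])]
for a in ax: a=a/np.linalg.norm(a);print('yaxis',a,np.degrees(np.arctan2(a[1],a[0])), 'pivot',)
E
```

```text
ball [0.52395375 0.18763524 0.13840097] [np.float64(0.001376113502268965), np.float64(0.0013761135022690607)]
top corners [[0.59333443 0.16057291 0.075     ]
 [0.5198121  0.10893284 0.075     ]
 [0.44175531 0.22088456 0.075     ]
 [0.51763602 0.26934068 0.075     ]]
scene corners [[0.59592502 0.16598596 0.075     ]
 [0.51833224 0.11704966 0.075     ]
 [0.44195185 0.22949583 0.075     ]
 [0.51757826 0.27910471 0.075     ]]
0.08984558536866674
0.1364772902257773
0.09003265081725376
0.13251669726281534
0.09173549466365538
0.13593419755827296
0.09044553068588304
0.13760111706003228
(array([0.59636197, 0.16240637, 0.07032184]), [np.float64(0.0021327839806813123), np.float64(0.0021327839806814484)])
(array([0.52151638, 0.11038819, 0.06642648]), [np.float64(0.0006195066501023186), np.float64(0.0006195066501022328)])
(array([0.44347947, 0.22385568, 0.06586398]), [np.float64(0.0014217855649561702), np.float64(0.0014217855649562969)])
(array([0.5205375 , 0.27347454, 0.06451165]), [np.float64(0.0016673435344770476), np.float64(0.0016673435344770793)])
mean [0.51813446 0.18993275 0.075     ]
mean [0.51844684 0.19790904 0.075     ]
yaxis [-5.71593487e-01  8.20536949e-01 -4.12731577e-16] 124.861419389355 pivot
yaxis [-0.56566278  0.82463666  0.        ] 124.44832825597975 pivot
```

Ball is at about (0.524, 0.188, 0.138), which matches the text's 140 mm, and the two views agree to within 1.4 mm. Pump +y is about (-0.568, 0.823). I'll close the fingers, go up and over, then turn so the tool's -y points along pump +y.

```bash
python3 -m crank '[[0,0,-3,0],[0,0,-3,0],[-2.7,-2.6,-1,0],[-2.7,-2.6,0,0],[-2.7,-2.6,0,0],[-2.7,-2.6,0,0],[-2.7,-2.6,0,0],[-2.7,-2.6,0,0],[-2.7,-2.6,0,0],[-2.7,-2.6,0,0]]' 0
python3 -m crank '[[-2.7,-2.6,0,0],[-2.7,-2.6,0,0],[-2.7,-2.6,0,0],[-2.7,-2.6,0,0],[-2.7,-2.6,0,0],[-2.7,-2.6,0,0],[-2.7,-2.6,0,0],[-2.7,-2.6,0,0],[-2.7,-2.6,0,0],[-2.7,-2.6,0,0]]'
```

```text
time: 0.98
tool_pos: [0.3185, -0.3288, 0.3009]
tool_rot: [-0.0, 0.803, -0.595, -0.0]
contact_force: [1.0, -0.0, 0.1]
gripper_width: 0.003
time: 1.82
tool_pos: [0.4885, 0.0055, 0.3011]
tool_rot: [0.0, 0.804, -0.595, 0.0]
contact_force: [0.1, -0.9, 0.4]
gripper_width: -0.005
```

```bash
python3 -m crank '[[-2.7,-2.6,0,0],[0,0,0,-1.1],[0,0,0,-1.1],[0,0,0,-1.1],[0,0,0,-1.1],[0,0,0,-1.1],[0,0,0,-1.1],[0,0,0,-1.1],[0,0,0,-1.1],[0,0,0,-1.1]]'
python3 -m crank '[[0,0,0,-1.1],[0,0,0,-1.1],[0,0,0,-1.1],[0,0,0,-1.1],[0,0,0,-1.1],[0,0,0,-1.1],[0,0,0,-1.1],[0,0,0,-0.3],[0,0,0,0],[0,0,0,0]]'
cat > rel.py <<'E'
from h import *
B=np.array([.524,.188,.138]);d=np.array([-.568,.823,0]);d/=np.linalg.norm(d)
def rel():
    s=manip.state();M=rot(s['tool_rot']);p=np.array(s['tool_pos'])
    print('t',s['time'],'yawx',np.degrees(np.arctan2(M[1,0],M[0,0])),'along',(p-B)@d*1e3,'side',(p-B)@np.array([d[1],-d[0],0])*1e3,'z',p[2],'F',np.round(s['contact_force'],1))
    return p,M
if __name__=='__main__':
    p,M=rel(); tgt=B-.05*d; tgt[2]=.3; print('tool cm to start',M.T@(tgt-p)*100)
E
python3 rel.py; python3 -c "
from h import *
grab('wrist','w1.png')"
```

```text
time: 2.65
tool_pos: [0.505, 0.0369, 0.3009]
tool_rot: [-0.0, 0.993, -0.116, -0.0]
contact_force: [-0.1, 0.4, -0.4]
gripper_width: -0.0
time: 3.48
tool_pos: [0.505, 0.0369, 0.301]
tool_rot: [-0.0, 0.956, 0.295, -0.0]
contact_force: [0.0, -0.2, -0.3]
gripper_width: 0.001
t 3.4833 yawx 34.285154858253414 along -113.59657686806919 side -101.44173616954102 z 0.300986826590122 F [ 0.  -0.2 -0.3]
tool cm to start [10.10778946 -6.41735299  0.09703265]
```

View pics/w1.png

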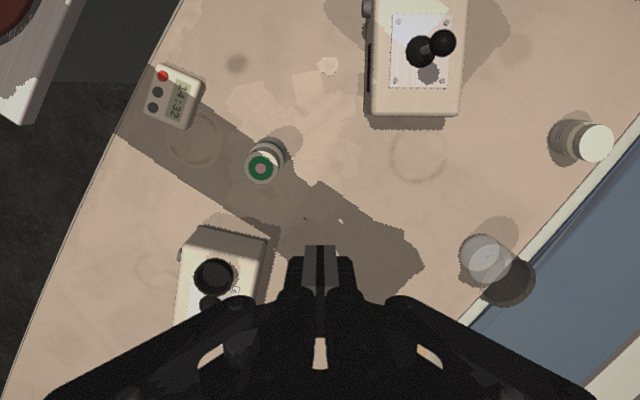

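The wrist view shows the pump ahead, at about (415,60), with its edges parallel to the push direction and the ball at (443,42). The mixer is at lower left. I'll add this ray to the ball estimate and move on to behind the lever.

```bash
python3 - <<'E'
from h import *
t=load('top0');s=load('scene0');w=load('w1')
print(tri([ray(t,223.1,203.9),ray(s,284.2,262.9),ray(w,443,42)]))
E
python3 -m crank '[[2.5,-1.6,0,0],[2.5,-1.6,0,0],[2.5,-1.6,0,0],[2.6,-1.6,0,0],[0,0,0,0],[0,0,0,0]]'
python3 -c "
from h import *
grab('wrist','w2.png')"; python3 rel.py
```

```text
(array([0.52355431, 0.18852245, 0.13963877]), [np.float64(0.002034947759598646), np.float64(0.0009770033294196898), np.float64(0.0012981094524946483)])
time: 4.03
tool_pos: [0.5525, 0.1477, 0.3007]
tool_rot: [0.0, 0.955, 0.296, -0.001]
contact_force: [-0.0, 0.3, -0.1]
gripper_width: 0.003
t 4.0833 yawx 34.36911260052375 along -49.97731855659779 side -0.05807453600322931 z 0.3009479396229692 F [ 0.7 -0.2 -0.6]
tool cm to start [0.00591437 0.00224645 0.09478787]
```

View pics/w2.png

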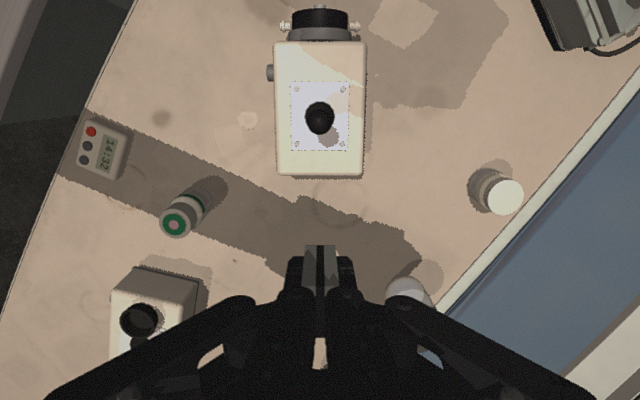

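The ball is at (319,118), in line with the fingers at column 320, and the housing is square to the tool. Descending to z≈0.115.

```bash
python3 -m crank '[[0,0,3,0],[0,0,3,0],[0,0,3,0],[0,0,3,0],[0,0,3,0],[0,0,2,0],[0,0,1.5,0],[0,0,0,0],[0,0,0,0]]'
python3 -c "
from h import *
grab('wrist','w3.png');grab('scene','s3.png')"; python3 rel.py
python3 - <<'E'
from h import *
b=load('s3')['img'][200:350,210:370,::-1]; a=load('w3')['img'][:,:,::-1]
o=np.zeros((600,640,3),np.uint8);o=cv2.resize(b,None,fx=4,fy=4);cv2.imwrite('pics/z3.png',o)
E
```

```text
time: 4.83
tool_pos: [0.5517, 0.1456, 0.1158]
tool_rot: [-0.0, 0.956, 0.295, -0.001]
contact_force: [0.3, 0.5, 1.1]
gripper_width: 0.003
t 4.9333 yawx 34.29582721771714 along -51.11716595049147 side 0.5498471472493082 z 0.11817851865980228 F [ 0.5 -0.5 -1. ]
tool cm to start [-1.13015668e-02 -8.65478291e-02 -1.81823650e+01]
```

View pics/w3.png

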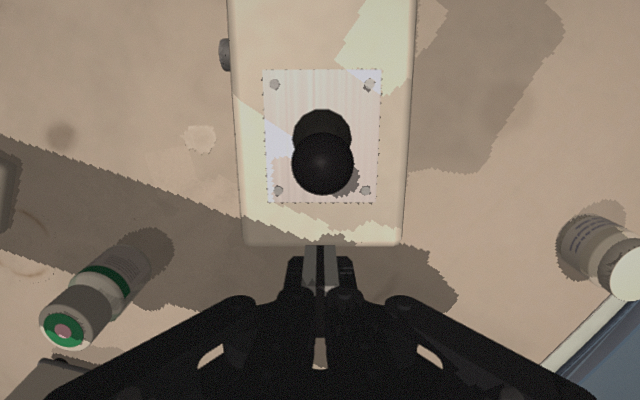

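View pics/z3.png

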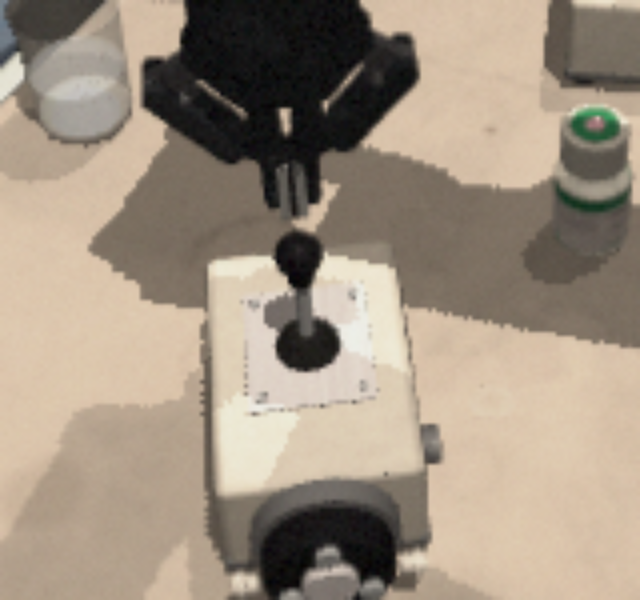

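```bash
python3 -m crank '[[0.1,-1,0,0],[0,-1,0,0],[0,-0.8,0,0],[0,-0.6,0,0],[0,-0.5,0,0],[0,-0.5,0,0],[0,0,0,0],[0,0,0,0]]'
python3 -c "
from h import *
grab('wrist','w4.png');grab('scene','s4.png')"; python3 rel.py
python3 - <<'E'
from h import *
b=load('s4')['img'][200:350,210:370,::-1]
cv2.imwrite('pics/z4.png',cv2.resize(b,None,fx=4,fy=4))
E
```

```text
time: 5.6
tool_pos: [0.5286, 0.1838, 0.1166]
tool_rot: [0.0, 0.955, 0.296, 0.0]
contact_force: [0.4, -1.0, 1.0]
gripper_width: 0.0
t 5.7 yawx 34.339184044812505 along -6.4049898059861 side 1.28959005144805 z 0.11643244175903678 F [ 1.  -1.6  1.3]
tool cm to start [ -0.10388959   4.36561622 -18.35546147]
```

View pics/w4.png

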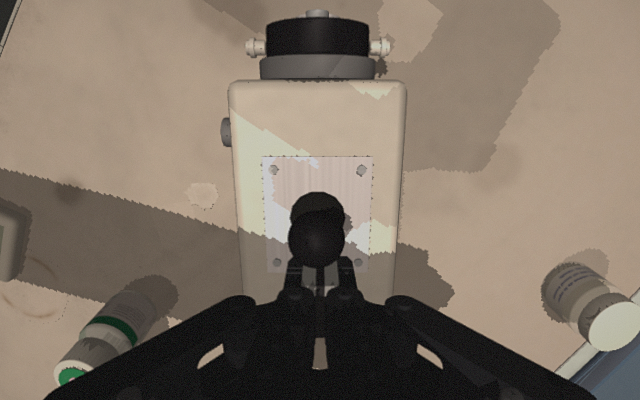

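View pics/z4.png

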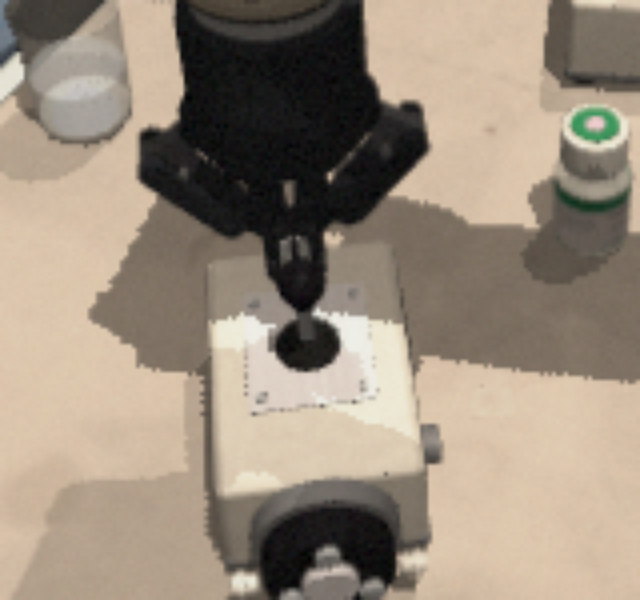

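The lever is now tilted: the ball is at wrist (317,242), and the scene zoom shows it lower, at about (303,285). I'll work out the tilt from both views.

```bash
python3 - <<'E'
from h import *
from rel import B,d
s=load('s4');w=load('w4')
P=np.array([.5238,.1881,.075])
for th in(0,.2,.25,.3,.35,.39,.45):
    q=P+.065*(np.sin(th)*d+np.cos(th)*np.array([0,0,1])); a=proj(s,q);print(th,'zoom',(a-[210,200])*4,'wrist',proj(w,q))
print(tri([ray(s,210+302/4,200+286/4),ray(w,317,242)]))
E
```

```text
0 zoom [298.90121392 250.52378467] wrist [314.48593602 278.97295702]
0.2 zoom [301.21874818 274.2510726 ] wrist [314.22504789 247.20005534]
0.25 zoom [301.85939395 280.75792088] wrist [314.17615847 238.73832251]
0.3 zoom [302.52118105 287.4599026 ] wrist [314.13466578 230.17180234]
0.35 zoom [303.20223899 294.33779477] wrist [314.10087009 221.55559424]
0.39 zoom [303.75964057 299.95326154] wrist [314.07952203 214.66434115]
0.45 zoom [304.61420254 308.53993584] wrist [314.05713442 204.39694747]
(array([0.51887176, 0.19627279, 0.12664555]), [np.float64(0.0003591687892615697), np.float64(0.0003591687892615246)])
```

Wrist gives about 0.23 rad and scene about 0.25, against 0.24 predicted from the TCP. Pushing about 9.5 mm further should give roughly 0.39 rad. I'll hold there and check.

```bash
python3 -m crank '[[0,-0.35,0,0],[0,-0.3,0,0],[0,-0.3,0,0],[0,0,0,0],[0,0,0,0],[0,0,0,0]]'
python3 -c "
from h import *
grab('wrist','w5.png');grab('scene','s5.png')"; python3 rel.py
python3 - <<'E'
from h import *
from rel import B,d
s=load('s5');w=load('w5')
cv2.imwrite('pics/z5.png',np.hstack([cv2.resize(s['img'][225:325,235:335,::-1],None,fx=4,fy=4),cv2.resize(w['img'][130:330,220:420,::-1],None,fx=2,fy=2)]))
P=np.array([.5238,.1881,.075])
for th in(.3,.35,.4,.45):
    q=P+.065*(np.sin(th)*d+np.cos(th)*np.array([0,0,1]));print(th,'zoom',(proj(s,q)-[235,225])*4,'wrist',(proj(w,q)-[220,130])*2+[400,0])
E
```

```text
time: 6.2
tool_pos: [0.5229, 0.1912, 0.1159]
tool_rot: [0.0, 0.955, 0.295, -0.0]
contact_force: [2.5, -3.5, -2.0]
gripper_width: -0.0
t 6.3 yawx 34.343814863140835 along 3.260617140046168 side 0.9295224040429088 z 0.11599327686989218 F [ 3.1 -2.4 -2.2]
tool cm to start [ -0.08188303   5.32617361 -18.40069251]
0.3 zoom [202.52118105 187.4599026 ] wrist [590.93286992 246.86739367]
0.35 zoom [203.20223899 194.33779477] wrist [590.86293464 229.93828528]
0.4 zoom [203.90059919 201.37146176] wrist [590.80619666 212.95276172]
0.45 zoom [204.61420254 208.53993584] wrist [590.76296228 196.01943395]
```

View pics/z5.png

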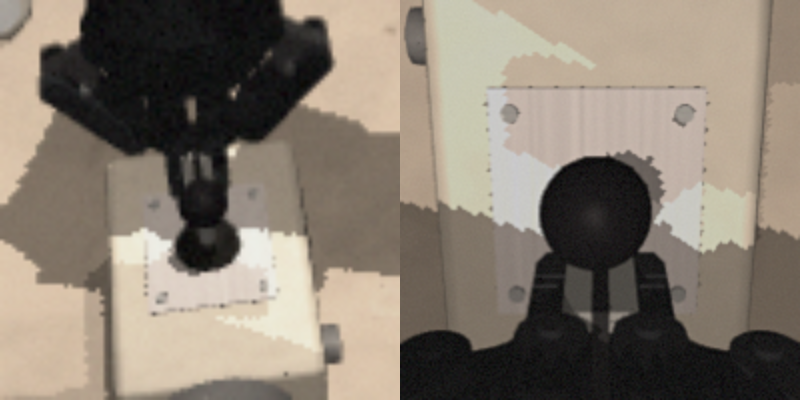

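Both views put the tilt at about 0.40 rad: scene ball at (204,202), wrist ball at (595,212), with about 4 N. I'll hold for about 1.5 s, then withdraw quickly.

```bash
python3 -m crank '[[0,0,0,0],[0,0,0,0],[0,0,0,0],[0,0,0,0],[0,0,0,0],[0,0,0,0],[0,0,0,0],[0,0,0,0],[0,0,0,0],[0,0,0,0]]'
python3 -m crank '[[0,0,0,0],[0,0,0,0],[0,0,0,0],[0,0,0,0],[0,0,0,0],[0,0,0,0],[0,0,0,0],[0,0,0,0]]'; python3 rel.py
python3 -m crank '[[0,3,0,0],[0,3.5,0,0],[0,1,0,0],[0,0,-1,0],[0,0,-3,0],[0,0,-3,0],[0,0,-2,0],[0,0,0,0],[0,0,0,0],[0,0,0,0]]'
python3 -c "
from h import *
w=grab('wrist','w6.png');s=grab('scene','s6.png');t=grab('top','t6.png')
cv2.imwrite('pics/z6.png',np.hstack([cv2.resize(s['img'][225:325,235:335,::-1],None,fx=4,fy=4),cv2.resize(w['img'][:400,120:520,::-1],None,fx=1,fy=1)]))
P=np.array([.5238,.1881,.14]);print((proj(s,P)-[235,225])*4,proj(w,P)-[120,0])
"; python3 rel.py
```

```text
time: 7.13
tool_pos: [0.523, 0.1914, 0.1162]
tool_rot: [0.0, 0.955, 0.295, -0.0]
contact_force: [1.7, -4.0, -3.5]
gripper_width: -0.001
time: 7.8
tool_pos: [0.5231, 0.1914, 0.1163]
tool_rot: [-0.0, 0.955, 0.295, 0.0]
contact_force: [0.9, -3.4, -2.9]
gripper_width: 0.001
t 7.8 yawx 34.3469955785654 along 3.336555786132364 side 1.237007293707806 z 0.11634741294306632 F [ 0.9 -3.4 -2.9]
tool cm to start [ -0.09857728   5.33392615 -18.36533216]
time: 8.63
tool_pos: [0.5646, 0.1305, 0.2059]
tool_rot: [-0.001, 0.955, 0.296, -0.0]
contact_force: [-0.2, 1.0, -0.2]
gripper_width: -0.001
[198.90121392 150.52378467] [196.89789846 100.51768591]
t 8.7833 yawx 34.36938119754147 along -70.7049963388347 side 0.10553416013301481 z 0.20441016225946915 F [-0.6  0.2 -0.1]
tool cm to start [-0.04464171 -2.08920412 -9.55481471]
```

View pics/z6.png

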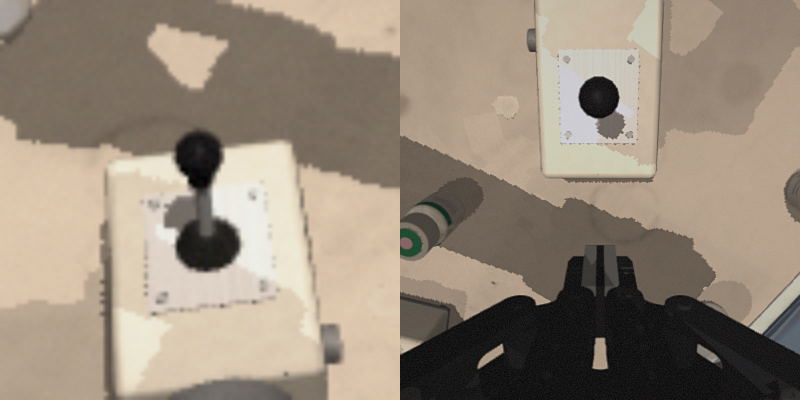

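View pics/s6.png

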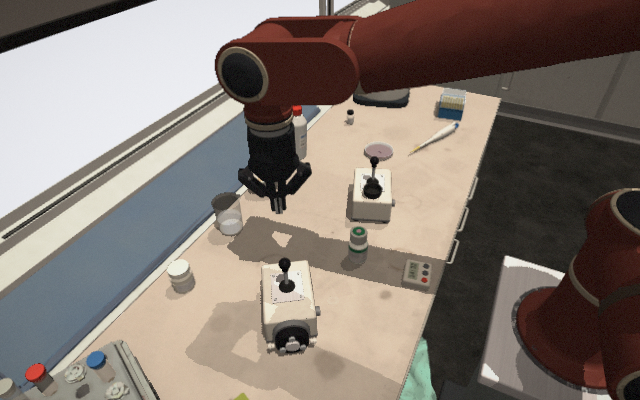

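The ball is back upright, at scene zoom (198,155) and wrist (198,97), against about (199,151) and (197,100) expected. The mixer lever looks unmoved and the gripper is clear of everything.

```bash
python3 -c "
from plant import manip
print(manip.job_done())"
```

```text
the job is handed in; nothing more can be done
None
```

The pump is primed and the job is handed in. With the fingers shut, I pushed the jog lever's ball from behind, towards the roller head. I held it for about 1.9 s, then pulled straight back so the lever sprang up by itself, and lifted clear.

- **Tilt while held:** the scene and wrist views both gave about 0.40 rad (switch at 0.30, stop at 0.45). The contact force was about 4 N, as expected from the spring.
- **Afterwards:** the lever is upright again, within a pixel or two of its expected position. The mixer lever looks unmoved by eye, and the arm never came near it. The gripper touches nothing.
- **Time:** about 8.8 s of the 32 s allowed.
- **Disagreements:** the views differed by 1 to 2 mm on the ball's position. The corners of the pump's top came out 5 to 10 mm lower than the stated 75 mm, so I used the ball as the reference instead. I could not see whether the lever swung slightly past upright as it sprang back.

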